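Turn the curing soap with the spatula

ROBOT

A 6-joint arm with a two-finger parallel gripper is mounted at the origin on a cart in front of the work surface, level with it; the furniture and walls round the work are solid. World frame = base frame: x ahead of the robot, y to its left, z up, the work surface at z = 0. Lengths are in m, angles in rad, forces in N, time in s.
With the tool pointing down it reaches from about 0.375 to 0.9 m from the base axis. Payload 3.1 kg.
Tool frame: the origin (TCP) lies at the centre of the arm's flange, where the gripper is bolted on; the fingertips stand 173 mm ahead of it and the grasp point (between the pads) lies 155 mm ahead of it (tip_extent is the distance from the TCP to the fingertips, in m); z points along the fingers, y is the direction in which the jaws open and shut (so a half turn about z gives the same grasp; the last joint's range is limited). The gripper opens to 85 mm and grips with 20 to 120 N. Pads are 22 mm wide; open, the fingers measure 114 mm over their backs; the gripper's body (76 mm by 85 mm) begins 54 mm behind the grasp point. The pads swing forward as they close: fully open they stand 13 mm farther back than shut.
Start: joints at [1.063, 0.527, 1.433, -0, 1.181, -0.178], TCP at [0.202, 0.592, 0.405] pointing down, gripper open.
Joint ranges: [-3.08, 3.08], [-0.75, 2.2], [0.22, 2.44], [-1.43, 4.57], [0, 2.65], [-2.85, 2.85]. Speed limits (rad/s): [2.79, 2.79, 3.14, 3.14, 3.14, 3.14].

INTERFACE

Orientations are given as a unit quaternion [x, y, z, w].
In Python, from station import sense, snapshot, sign_off, tip_extent gives the robot as it stands. The module is installed in compiled form; this text tells all that it offers.
- The arm moves only by the tool servo_tool, never from a script. Its argument "rows" is a list of rows, each a list of 3 entries, a list of its own where there are three numbers: the shift along the tool's x, y, z in mm, then the turn about the tool's z in degrees, then the opening, from -1 (shut) to 1 (fully open), so that 0 is half open. A call has 1 to 8 rows; each row is the pose to reach, as a shift and turn from the pose measured when the call began, along the tool's axes at that moment; what a row does not reach only later rows make up. A row lasts 1/10 s, in which the tool goes at most 50 mm and 8.59 degrees, less where a joint would pass 70% of its speed; a pose out of reach is approached as far as the arm can. A call with a gripper value outside its range is refused whole. The fingers move at their own pace and stop on an object; "force" is the grip in N (left out, the last holds). Time passes only in rows, so rows that repeat a pose let the fingers close. It gives the time, the measured TCP pose, the force and the opening at its end, in the units of the state.
- sense(): the state, without advancing time (a new reading comes with each control period).
- snapshot(name): name is "side" or "top" or "wrist"; returns a dict with "image" (400x640x3 uint8, blue, green, red), "z_map" (400x640 float32, m along the optical axis (not along the pixel's ray), 0 where there is no reading), "vertical_fov" (degrees; the focal length in pixels is half the picture's height over the tangent of half this angle, whatever the lens; pixels are square), "cx", "cy" (the principal point, pixels), "cam_to_world" (4x4, takes a point from camera to world coordinates). Camera axes: x right, y down, z forward; pixel columns grow to the right and rows downward; lengths in m; the calibration is good to about 2 mm. The wrist camera is an equidistant fisheye: a pixel r from the principal point sees the ray r / f radians off the axis. A picture is of the moment at which its call begins.
- sign_off(): hands the job in, once; it reports no verdict.
The state is a dict: "t": time; "q": joint angles; "qd": joint speeds; "tau": joint torques, N m; "tcp_pos": TCP position; "tool_rot": TCP orientation; "force": force on the tool from outside, world axes, zero at the start; "ft_torque": the same for the moment, N m; "finger_gap": opening from 0.0 (shut) to 1.0 (fully open).
Only numpy, scipy, OpenCV 4.12 (cv2) and the standard library are available. Lean on these libraries where they do the work, as an engineer would, in place of code of your own. Each camera call takes 0.05 s, during which the arm holds its last target. There are 200 camera calls.

TASK

Take the spatula from its rest and use it to turn over the round soap on the lower deck of the curing board, tipping it up across the step so that it ends lying flat on the upper deck with its cream side up; then lay the spatula back in its rest. The soap is still soft: feel for the board with the blade pressing only lightly (well under a kilogram), work its edge gently under the soap, never touch the soap with the fingers, do not lift it high or toss it, and leave the two soaps that are already turned where they are.

Things in the scene. Friction and masses are not known exactly. Their poses are not given: they have to be found in the camera images.
- board: Fixed wooden curing board, 300 x 140 mm. Origin on the counter, below the middle of the step; x points level from the lower to the upper deck, y along the step, z up. Lower deck (pale): x -170 to 0 mm, top at z 12 mm. Upper deck (darker): x 0 to 130 mm, top at z 18 mm; the step is an upright 6 mm face at x = 0. Both decks: y -70 to 70 mm.
- step (a point): Point on the board at the top edge of the step, half-way along it: 18 mm above the board's origin.
- round_soap_center (a point): Centre of the round soap to turn: loose disc, 88 mm across, 18 mm thick, about 110 g, too wide to grasp. It starts flat on the lower deck, a little short of the step; it slides when pushed. Both rims have a 4 mm, 45-degree bevel, under which the blade wedges once the soap is braced by the step. z points out of the olive-green face (up at the start); the other is cream.
- spatula_grip (a point): Middle of the spatula's handle, a level bar 110 (x) x 20 (y) x 24 mm (z), 62 mm above the counter in the rest. x points to the steel blade (60 wide, 80 long, 1.6 mm thick) on a stiff knuckle clamped at a different slope each time, 18 to 32 degrees down: its front edge lies 146 to 154 mm ahead of and 40 (flat) to 58 mm (steep) below this point; find it by touch. About 165 g.
- spatula_rest: Fixed dark wooden spatula rest: foot 120 x 60 x 10 mm, two uprights 90 mm apart along its x, each 10 mm thick with a notch 28 mm wide; notch floor 50 mm, cheeks 68 mm above the counter. Origin on the counter below the middle. The spatula lies along x with its blade to +x. The arm reaches in through the open window left of the solid post; its sill is 125 mm high.
- rest_seat (a point): Where the middle of the handle belongs in the rest: 62 mm above the counter, half-way between the uprights. x is the direction in which the blade points. Between the uprights 80 mm of handle are free for the fingers.
- turned_soap_1_center (a point): Centre of a round soap of the same size lying cream side up on the counter: already turned, leave it alone.
- turned_soap_2_center (a point): Centre of a second such turned soap, to be left alone.
There are look-alikes about, which are no part of the job. What is shaped like the part that bears round_soap_center but orange is not meant.

How it is judged:
By the outcome, as a careful person would: the job done as asked, in the order asked, and still so for the second after the job is handed in, with the robot touching nothing.
It also fails if it takes over 56 s, if anything falls off the work surface, if the arm or the gripper's body presses on something with over 40 N, if the wrist force passes 120 N, or if a joint passes its speed limit or range.

## Working session

There is one attempt and no reset: what is moved stays moved. The work goes in short steps, Python scripts to look and compute and a tool call to move; the robot and the scene stay as the last step left them, time stands still between calls to the robot, and variables do not carry over. Pictures are saved under pics/ and viewed, about 8 in all and at most 12, crops included, and the job is handed in when it is done.

Besides the shell and the picture viewer there is one more tool, called after "Call:" as name(argument=value, ...), one argument or row to a line, values as JSON. servo_tool: Moves the arm, as the interface text tells. Its arguments: {"type":"object","properties":{"rows":{"type":"array"},"force":{"type":"number"}},"required":["rows"]}

```bash
mkdir -p pics && cat > h.py <<'E'
import numpy as np, cv2
from station import sense, snapshot, sign_off, tip_extent
from scipy.spatial.transform import Rotation as R
def K(s):
    f=200/np.tan(np.radians(s["vertical_fov"])/2); return f,s["cx"],s["cy"]
def pts(s):
    f,cx,cy=K(s); z=s["z_map"]; v,u=np.mgrid[:400,:640]
    P=np.stack([(u-cx)/f*z,(v-cy)/f*z,z,np.ones_like(z)],-1)@np.array(s["cam_to_world"]).T
    P=P[...,:3]; P[z==0]=np.nan; return P
E
python3 - <<'E'
from h import *
s=sense(); print(s, tip_extent)
for n in("top","side"):
    c=snapshot(n); cv2.imwrite(f"pics/{n}0.png",c["image"]); np.savez(f"{n}0.npz",**c)
    print(n,K(c),np.round(c["cam_to_world"],3).tolist())
E
```

```text
{'t': 0.0, 'q': array([ 1.06349993e+00,  5.28486824e-01,  1.43391933e+00,  1.06040141e-05,
        1.18137191e+00, -1.78487098e-01]), 'qd': array([-0.00050464,  0.00044073, -0.0006547 , -0.00199881,  0.0008743 ,
        0.00182323]), 'tau': array([-1.79057056e-04, -4.42359102e+01, -1.78022200e+01, -1.88273561e-04,
        8.38816253e-03,  4.96126191e-06]), 'tcp_pos': array([0.20161574, 0.59122332, 0.40371509]), 'tool_rot': array([ 1.63666932e-01,  9.86515049e-01, -1.02744657e-03, -3.71997952e-04]), 'force': array([-0.86777265,  0.44729374, -0.33749062]), 'ft_torque': array([-0.02925862,  0.03946688,  0.02638837]), 'finger_gap': 1.0011905140896018} 0.1734
top (np.float64(368.45448540895484), 319.4916231453426, 205.6746631515738) [[0.024, -0.996, 0.085, 0.57], [-1.0, -0.024, 0.003, -0.165], [-0.001, -0.085, -0.996, 0.906], [0.0, 0.0, 0.0, 1.0]]
side (np.float64(384.2024627338271), 315.93011982609795, 202.46970774463827) [[0.929, -0.154, 0.335, 0.307], [-0.369, -0.353, 0.86, -1.025], [-0.014, -0.923, -0.385, 0.471], [0.0, 0.0, 0.0, 1.0]]
```

View pics/top0.png

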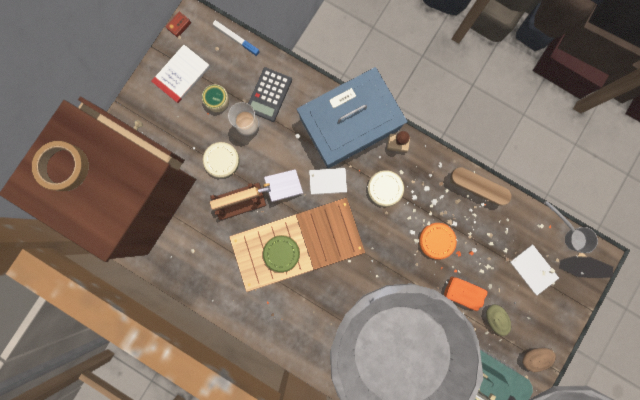

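View pics/side0.png

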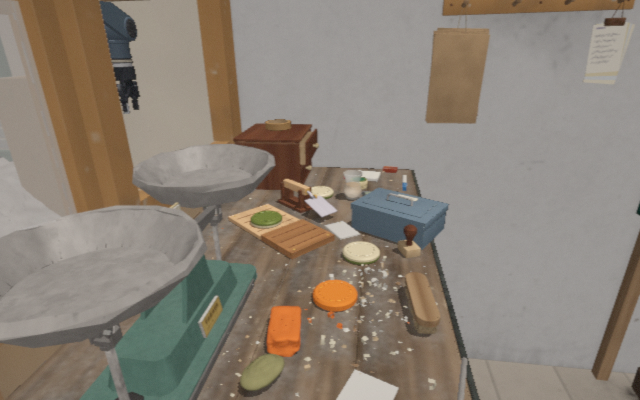

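Candidates in the top picture: the olive-green disc at (281,254) on the pale deck fits. The orange disc (438,241) and the oval olive item (498,320) are look-alikes. The turned soaps are at (221,160) and (385,188), and the spatula is at (237,200) with its blade at (283,185). Next I measure these and confirm in one enlarged crop.

```bash
cat > m.py <<'E'
from h import *
c=dict(np.load("top0.npz")); P=pts(c); im=c["image"]
hsv=cv2.cvtColor(im,cv2.COLOR_BGR2HSV)
for n,(u,v) in dict(soap=(281,254),handle=(237,200),blade=(283,185),t1=(221,160),t2=(385,188),counter=(340,230),lower=(245,265),upper=(335,235),foot=(222,212),beam=(150,320),beam2=(60,275),beam3=(260,378),chest=(140,170),scale=(400,350),post=(50,345)).items():
    print(n,(u,v),np.round(P[v,u],3),hsv[v,u])
def blob(m,box,nm):
    k=np.zeros((400,640),np.uint8);x0,y0,x1,y1=box;k[y0:y1,x0:x1]=m[y0:y1,x0:x1]
    k=cv2.morphologyEx(k,cv2.MORPH_OPEN,np.ones((3,3)))
    C=max(cv2.findContours(k,0,2)[0],key=cv2.contourArea)
    mm=cv2.drawContours(np.zeros_like(k),[C],-1,1,-1)>0
    q=P[mm]; r=cv2.minAreaRect((q[:,:2]*1000).astype(np.float32))
    print(nm,mm.sum(),"med",np.round(np.nanmedian(q,0),4),"rect mm",np.round(r[0],1),np.round(r[1],1),round(r[2],1)); return mm
z=P[...,2]
blob(((hsv[...,0]>28)&(hsv[...,0]<60)&(hsv[...,1]>90)).astype(np.uint8),(255,230,310,280),"soap")
for b,n in(((200,138,242,182),"t1"),((362,165,408,212),"t2")):
    blob(((z>.012)&(z<.03)).astype(np.uint8),b,n)
blob(((z>.008)&(z<.045)).astype(np.uint8),(225,196,368,292),"board")
blob(((z>.066)&(z<.085)).astype(np.uint8),(200,180,275,220),"handle")
blob(((z>.014)&(z<.06)).astype(np.uint8),(262,168,303,203),"blade")
cv2.imwrite("pics/crop.png",cv2.resize(im[140:300,195:415],None,fx=3.6,fy=3.6,interpolation=cv2.INTER_CUBIC))
c=dict(np.load("side0.npz")); P=pts(c)
for n,(u,v) in dict(post=(220,80),post2=(90,120),lintel=(40,20),arm=(125,70),wallgap=(165,60),wall=(300,100),sill=(170,215)).items(): print(n,np.round(P[v,u],3))
E
python3 m.py
```

```text
soap (281, 254) [ 0.529 -0.075  0.031] [ 37  99 152]
handle (237, 200) [0.65  0.025 0.074] [ 16  96 228]
blade (283, 185) [ 0.692 -0.074  0.036] [139   9 235]
t1 (221, 160) [0.753 0.081 0.016] [ 24  34 241]
t2 (385, 188) [ 0.693 -0.321  0.017] [ 26  15 246]
counter (340, 230) [ 0.589 -0.213  0.02 ] [ 12 127 195]
lower (245, 265) [0.499 0.013 0.011] [ 18  88 237]
upper (335, 235) [ 0.576 -0.201  0.019] [ 12 130 196]
foot (222, 212) [0.624 0.067 0.039] [ 10 103  69]
beam (150, 320) [0.381 0.202 0.081] [ 15 115 109]
beam2 (60, 275) [0.478 0.378 0.123] [ 14 118 186]
beam3 (260, 378) [ 0.22  -0.026 -0.037] [ 16  70 121]
chest (140, 170) [0.694 0.195 0.184] [  8 120 102]
scale (400, 350) [ 0.373 -0.313  0.229] [ 15   9 171]
post (50, 345) [ 0.17   0.774 -0.425] [ 14  33 101]
soap 1022 med [ 0.5295 -0.0735  0.03  ] rect mm [524.8 -75.4] [73.7 65.9] 36.2
t1 981 med [0.7547 0.0835 0.0176] rect mm [759.   84.2] [63.6 68.2] 41.3
t2 1008 med [ 0.6936 -0.3211  0.018 ] rect mm [ 688.7 -324.1] [74.7 65.9] 39.4
board 7220 med [ 0.5522 -0.1101  0.017 ] rect mm [nan nan] [0. 0.] 0.0
handle 443 med [0.6544 0.0325 0.0736] rect mm [655.5  32.7] [ 19.  110.6] 18.5
blade 821 med [ 0.6923 -0.0736  0.0356] rect mm [689.2 -75.9] [56.6 80.4] 24.4
post [0.523 0.478 0.348]
post2 [ 0.172 -0.149  0.335]
lintel [ 0.139 -0.186  0.512]
arm [0.208 0.558 0.39 ]
wallgap [0.349 0.704 0.415]
wall [0.816 0.434 0.263]
sill [ 0.296 -0.523  0.263]
```

View pics/crop.png

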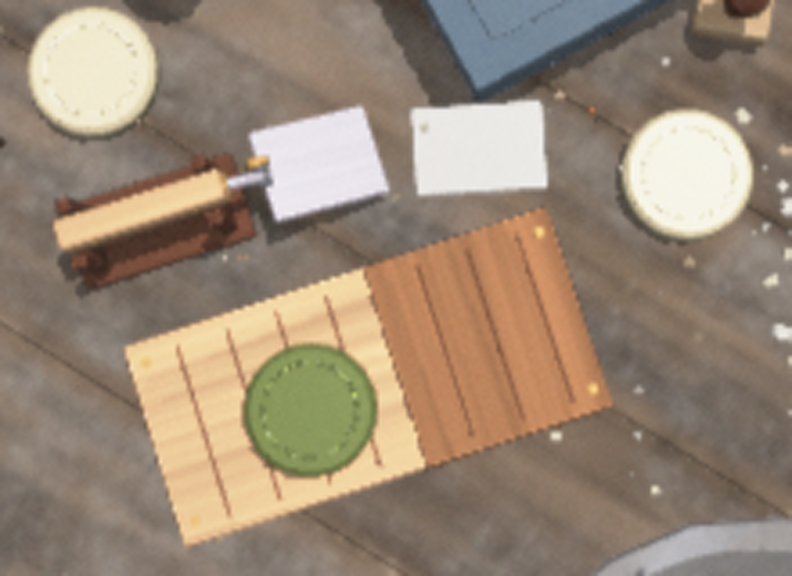

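The crop confirms it: the olive-green disc lies on the pale deck, short of the step. The board corners are clear, and the spatula lies in its dark rest with the blade towards the right.

```bash
cat > m2.py <<'E'
from h import *
c=dict(np.load("top0.npz")); P=pts(c); f,cx,cy=K(c); M=c["cam_to_world"]
def ray(u,v,z):
    d=M[:3,:3]@[(u-cx)/f,(v-cy)/f,1]; o=M[:3,3]; return o+d*(z-o[2])/d[2]
def cr(u,v,z): return ray(195+(u+.5)/3.6-.5,140+(v+.5)/3.6-.5,z)
A,B=cr(125,347,.012),cr(187,545,.012);C,D=cr(612,403,.018),cr(545,208,.018);S1,S2=cr(367,268,.018),cr(427,467,.018)
for n,p in zip("ABCD12",(A,B,C,D,S1,S2)): print(n,np.round(p,4))
print("len",np.linalg.norm(A-B),np.linalg.norm(D-A),np.linalg.norm(C-B),"step",np.linalg.norm(S1-S2))
for a,b in((A,D),(B,C)): print(np.degrees(np.arctan2(*(b-a)[[1,0]])))
for a,b in((A,B),(S1,S2),(D,C)): print(np.degrees(np.arctan2(*(b-a)[[1,0]]))+90)
print("step mid",(S1+S2)/2, "soap",cr(311,410,.030),"r",np.linalg.norm(cr(378,410,.026)-cr(244,410,.026))/2)
# spatula
h=[cr(*p,.074) for p in((54,223),(220,170),(230,194),(64,250))]; print("handle c",np.mean(h,0),[np.round(x,3) for x in h],np.degrees(np.arctan2(*(h[1]-h[0])[[1,0]])))
m=np.zeros((400,640),bool); m[173:196,270:298]=1
q=P[m]; q=q[(q[:,2]>.02)&(q[:,2]<.06)]
k=np.linalg.lstsq(np.c_[q[:,:2],np.ones(len(q))],q[:,2],rcond=None)[0]
print("blade",len(q),k,"slope",np.degrees(np.arctan(np.hypot(*k[:2]))),np.degrees(np.arctan2(-k[1],-k[0])),"res",np.std(np.c_[q[:,:2],np.ones(len(q))]@k-q[:,2]))
tip=[cr(*p,.015) for p in((388,190),(364,107))]; print("tips",tip,"z",[k@[t[0],t[1],1] for t in tip])
z=P[...,2];ch=P[(z>.06)&(z<.4)&(np.mgrid[:400,:640][1]<197)&(np.mgrid[:400,:640][0]<260)]; print("chest ymin",np.nanpercentile(ch[:,1],[0,1]),np.nanmin(ch[:,0]),np.nanmax(ch[:,2]))
E
python3 m2.py
```

```text
A [0.5678 0.0537 0.012 ]
B [0.4381 0.0068 0.012 ]
C [ 0.5385 -0.273   0.018 ]
D [ 0.6677 -0.2262  0.018 ]
1 [ 0.6245 -0.1076  0.018 ]
2 [ 0.4935 -0.1512  0.018 ]
len 0.13800881753762761 0.29724202537755756 0.29729435664766457 step 0.13798929951164246
-70.35269099075526
-70.24457109137239
-70.10481560090861
-71.60005139308953
-70.08220595972927
step mid [ 0.55899243 -0.12937248  0.018     ] soap [ 0.52967351 -0.07439909  0.03      ] r 0.044110744903374625
handle c [0.65478219 0.03163394 0.074     ] [array([0.645, 0.087, 0.074]), array([ 0.681, -0.016,  0.074]), array([ 0.666, -0.023,  0.074]), array([0.628, 0.08 , 0.074])] -70.71543470112461
blade 615 [-0.12043782  0.33317366  0.14353325] slope 19.50790479084722 -70.1257541716398 res 0.0014720333515610058
tips [array([ 0.67777972, -0.12005186,  0.015     ]), array([ 0.7341638 , -0.10216158,  0.015     ])] z [np.float64(0.021904816616433342), np.float64(0.021074611920654907)]
chest ymin [0.14000642 0.15112869] 0.5068965279692094 0.34413464367215263
```

Call:
servo_tool(
  rows=[
    [[-50,0,0],0,1],
  ],
)

```text
t: 0.2
tcp_pos: [0.2446, 0.5763, 0.4033]
tool_rot: [0.16, 0.987, -0.001, -0.002]
force: [1.3, -0.4, 0.4]
finger_gap: 0.999
```

Everything agrees: board 297 x 138 mm at heading -70.3°, soap radius 44 mm, soap centre at board x -62, y -9, handle centre (0.655, 0.032), blade slope about 19.5°. Entering through the window with the arm retracted.

Call:
servo_tool(
  rows=[
    [[-8,-44,0],0,1],
    [[-16,-88,0],0,1],
    [[-24,-132,0],0,1],
    [[-32,-175,0],0,1],
    [[-70,-205,0],0,1],
    [[-107,-235,0],7,1],
    [[-144,-265,0],14,1],
    [[-180,-295,0],22,1],
  ],
)

```text
t: 1.0
tcp_pos: [0.3226, 0.2379, 0.4037]
tool_rot: [0.348, 0.938, -0.002, -0.002]
force: [1.5, 0.2, 0.1]
finger_gap: 0.998
```

Call:
servo_tool(
  rows=[
    [[-40,-16,0],6,1],
    [[-80,-32,0],12,1],
    [[-120,-48,0],18,1],
    [[-160,-64,0],24,1],
    [[-200,-79,0],30,1],
    [[-240,-52,0],30,1],
    [[-280,-26,0],30,1],
    [[-320,0,0],30,1],
  ],
)

```text
t: 1.8
tcp_pos: [0.5667, 0.0282, 0.4028]
tool_rot: [0.579, 0.815, -0.002, -0.001]
force: [0.1, 0.2, 0.7]
finger_gap: 0.995
```

Call:
servo_tool(
  rows=[
    [[0,0,0],0,1],
    [[0,0,0],0,1],
  ],
)

```text
t: 2.0
tcp_pos: [0.5672, 0.0279, 0.4017]
tool_rot: [0.579, 0.815, -0.003, -0.002]
force: [-0.6, 0.6, 0.3]
finger_gap: 0.999
```

Call:
servo_tool(
  rows=[
    [[-20,42,0],0,1],
    [[-40,84,20],0,1],
    [[-40,84,60],0,1],
    [[-40,84,105],0,1],
    [[-40,84,105],0,1],
  ],
)

```text
t: 2.5
tcp_pos: [0.6547, 0.0183, 0.2892]
tool_rot: [0.579, 0.815, -0.007, -0.01]
force: [-2.1, 0.3, -0.5]
finger_gap: 1.002
```

```bash
python3 - <<'E'
from h import *
c=snapshot("wrist"); cv2.imwrite("pics/w1.png",c["image"]); np.savez("w1.npz",**c); print(K(c)); print(sense()["tcp_pos"])
E
```

```text
(np.float64(309.70691628693146), 323.14440462449244, 198.86536858189447)
[0.65624437 0.01815763 0.29287088]
```

View pics/w1.png

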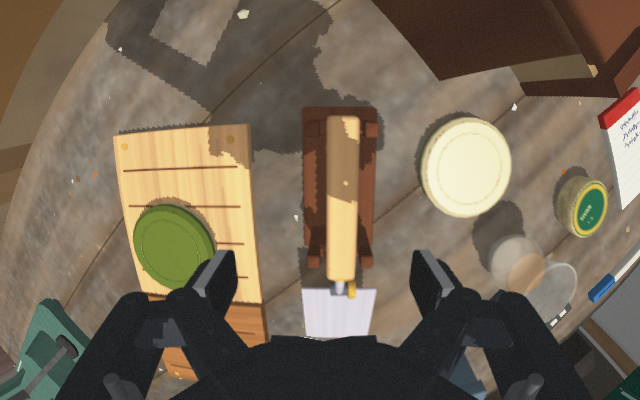

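The wrist view shows the handle from about (343,117) to (341,280), between the jaws at (220,280) and (430,280), with the blade below it. I'm casting these points onto the handle's top plane.

```bash
cat >> h.py <<'E'
def wray(s,u,v,z):
    f,cx,cy=K(s); d=np.array([u-cx,v-cy]); r=np.hypot(*d); th=r/f
    M=np.array(s["cam_to_world"]); w=M[:3,:3]@np.r_[d/r*np.sin(th),np.cos(th)]; o=M[:3,3]; return o+w*(z-o[2])/w[2]
def delta(p,st=None):   # world xy -> tool mm
    st=st or sense(); return R.from_quat(st["tool_rot"]).inv().apply(np.r_[p[:2]-st["tcp_pos"][:2],0])*1000
E
python3 - <<'E'
from h import *
c=dict(np.load("w1.npz"))
q=[wray(c,*p,.074) for p in((328,117),(359,117),(355,280),(327,280))]
for x in q: print(np.round(x,4))
a,b=(q[0]+q[1])/2,(q[2]+q[3])/2; m=(a+b)/2
print("mid",m,"len",np.linalg.norm(a-b),np.linalg.norm(q[0]-q[1]),"ang",np.degrees(np.arctan2(*(b-a)[[1,0]])))
t=m+.015*(b-a)/np.linalg.norm(b-a); print(t,delta(t)); s=sense(); print(s["tcp_pos"],R.from_quat(s["tool_rot"]).as_matrix()[:,0])
E
```

```text
[0.6296 0.0841 0.074 ]
[0.6469 0.0904 0.074 ]
[ 0.6835 -0.0123  0.074 ]
[ 0.6652 -0.0187  0.074 ]
mid [0.65629347 0.03585323 0.074     ] len 0.10891179196973398 0.018386959454770566 ang -70.61682558472351
[0.66127173 0.02170343 0.074     ] [ 1.69468622  5.91332752 -0.0871853 ]
[0.65624437 0.01815763 0.29287088] [-0.32894549  0.94433193  0.00566321]
```

Call:
servo_tool(
  rows=[
    [[0,5,25],0,1],
    [[0,5,55],0,1],
    [[0,5,72],0,1],
    [[0,5,75],0,1],
    [[0,5,75],0,0],
    [[0,5,75],0,-1],
    [[0,5,75],0,-1],
    [[0,5,75],0,-1],
  ],
  force=100,
)

```text
t: 3.35
tcp_pos: [0.6601, 0.0198, 0.2192]
tool_rot: [0.579, 0.815, -0.004, -0.006]
force: [-0.2, -0.1, 1.0]
finger_gap: 0.333
```

Call:
servo_tool(
  rows=[
    [[0,0,0],0,-1],
    [[0,0,0],0,-1],
    [[0,0,0],0,-1],
  ],
  force=120,
)

```text
t: 3.65
tcp_pos: [0.6603, 0.0198, 0.2198]
tool_rot: [0.579, 0.815, -0.004, -0.006]
force: [-1.1, 0.9, 3.2]
finger_gap: 0.211
```

Call:
servo_tool(
  rows=[
    [[0,0,-20],0,-1],
    [[0,0,-50],0,-1],
    [[15,-15,-55],0,-1],
    [[45,-45,-55],0,-1],
    [[80,-80,-55],0,-1],
    [[115,-115,-55],0,-1],
    [[145,-146,-55],0,-1],
    [[155,-156,-55],0,-1],
  ],
)

```text
t: 4.45
tcp_pos: [0.4572, 0.1163, 0.277]
tool_rot: [0.578, 0.816, -0.007, -0.009]
force: [-0.5, -0.3, -3.4]
finger_gap: 0.218
```

Call:
servo_tool(
  rows=[
    [[0,0,0],0,-1],
    [[0,0,0],0,-1],
  ],
)

```text
t: 4.65
tcp_pos: [0.4578, 0.1163, 0.2769]
tool_rot: [0.578, 0.816, -0.007, -0.009]
force: [0.1, -0.9, -1.3]
finger_gap: 0.213
```

```bash
cat > look.py <<'E'
from h import *
import sys
s=sense(); print({k:np.round(s[k],4) for k in("t","tcp_pos","tool_rot","force","ft_torque","finger_gap")})
e=np.array([.337,-.9415]);n=np.array([.9415,.337]);d=s["tcp_pos"][:2]-[.559,-.1294]; print("tcp board mm",d@e*1000,d@n*1000)
a=snapshot("top")["image"][140:300,195:355]; b=snapshot("side")["image"][170:270,210:350]
cv2.imwrite("pics/"+sys.argv[1],np.hstack([cv2.resize(a,(400,400),interpolation=2),cv2.resize(b,(400,286),interpolation=2) if 0 else cv2.copyMakeBorder(cv2.resize(b,(400,286),interpolation=2),0,114,0,0,0)]))
E
python3 look.py l1.png
```

```text
{'t': np.float64(4.65), 'tcp_pos': array([0.4578, 0.1163, 0.2769]), 'tool_rot': array([ 0.5781,  0.8159, -0.0067, -0.0091]), 'force': array([ 0.1362, -0.9448, -1.3199]), 'ft_torque': array([-0.0231, -0.0177, -0.0137]), 'finger_gap': np.float64(0.2128)}
tcp board mm -265.4018068690118 -12.502895103497114
```

View pics/l1.png

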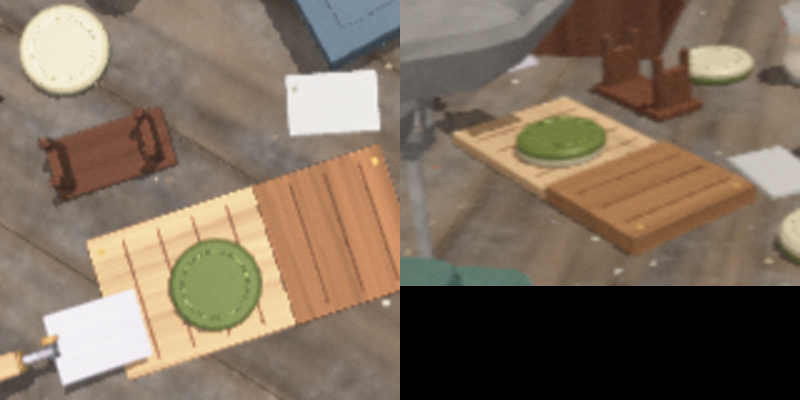

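The spatula is held: in the left panel the blade's front edge is at about (136,290) to (152,355), behind the soap at (216,285). I cast those edge points to check alignment.

```bash
cat > brd.py <<'E'
from h import *
c=dict(np.load("top0.npz")); f,cx,cy=K(c); M=c["cam_to_world"]
def bc(u,v,z,k=2.5):
    u,v=195+(u+.5)/k-.5,140+(v+.5)/k-.5
    d=M[:3,:3]@[(u-cx)/f,(v-cy)/f,1]; o=M[:3,3]; p=(o+d*(z-o[2])/d[2])[:2]-[.559,-.1294]
    return np.round([p@[.337,-.9415]*1000,p@[.9415,.337]*1000],1)
E
python3 - <<'E'
from brd import *
print("tip",bc(136,290,.077),bc(152,354,.077),"soap",bc(216,285,.03),"back",bc(44,318,.1),bc(63,384,.1))
E
```

```text
tip [-125.5    9.2] [-128.8  -49.1] soap [-61.6  -9.5] back [-203.8   11. ] [-204.6  -48. ]
```

Call:
servo_tool(
  rows=[
    [[0,7,15],-1.5,-1],
    [[0,7,35],-1.5,-1],
    [[0,7,50],-1.5,-1],
    [[0,7,57],-1.5,-1],
    [[0,7,57],-1.5,-1],
  ],
)

```text
t: 5.25
tcp_pos: [0.4656, 0.1176, 0.219]
tool_rot: [0.568, 0.823, -0.006, -0.009]
force: [-0.3, -0.2, -1.7]
finger_gap: 0.213
```

Call:
servo_tool(
  rows=[
    [[0,0,1],0,-1],
    [[0,0,2],0,-1],
    [[0,0,2],0,-1],
  ],
)

```text
t: 5.55
tcp_pos: [0.4658, 0.1175, 0.2174]
tool_rot: [0.568, 0.823, -0.006, -0.008]
force: [0.6, -0.0, -1.7]
finger_gap: 0.213
```

Call:
servo_tool(
  rows=[
    [[0,0,1],0,-1],
    [[0,0,2.5],0,-1],
    [[0,0,2.5],0,-1],
  ],
)

```text
t: 5.85
tcp_pos: [0.4657, 0.1175, 0.2149]
tool_rot: [0.568, 0.823, -0.006, -0.008]
force: [-0.2, -0.2, -2.2]
finger_gap: 0.211
```

Call:
servo_tool(
  rows=[
    [[0,0,1],0,-1],
    [[0,0,1.5],0,-1],
    [[0,0,1.5],0,-1],
  ],
)

```text
t: 6.15
tcp_pos: [0.4657, 0.1175, 0.2133]
tool_rot: [0.568, 0.823, -0.006, -0.008]
force: [-0.3, -0.0, -1.7]
finger_gap: 0.216
```

Call:
servo_tool(
  rows=[
    [[0,0,1],0,-1],
    [[0,0,1.5],0,-1],
    [[0,0,1.5],0,-1],
  ],
)

```text
t: 6.45
tcp_pos: [0.4657, 0.1176, 0.2118]
tool_rot: [0.568, 0.823, -0.006, -0.008]
force: [0.8, 0.1, -0.1]
finger_gap: 0.209
```

Call:
servo_tool(
  rows=[
    [[0,0,1],0,-1],
    [[0,0,1],0,-1],
  ],
)

```text
t: 6.65
tcp_pos: [0.4655, 0.1177, 0.211]
tool_rot: [0.568, 0.823, -0.006, -0.008]
force: [-1.5, 2.1, 1.5]
finger_gap: 0.21
```

Call:
servo_tool(
  rows=[
    [[-4,0,0],0,-1],
    [[-9,0,0],0,-1],
    [[-14,0,-0.1],0,-1],
    [[-18,0,-0.1],0,-1],
    [[-22,0,-0.2],0,-1],
    [[-26,-0.5,-0.2],0,-1],
    [[-30,-0.5,-0.2],0,-1],
    [[-30,-0.5,-0.2],0,-1],
  ],
)

```text
t: 7.45
tcp_pos: [0.476, 0.0888, 0.211]
tool_rot: [0.569, 0.823, -0.006, -0.008]
force: [-1.6, -1.3, 1.4]
finger_gap: 0.214
```

```bash
python3 - <<'E'
from h import *
s=sense();print(np.round(s["tcp_pos"],4),np.round(s["force"],2),np.round(s["ft_torque"],3)); print(np.round(R.from_quat(s["tool_rot"]).as_matrix(),4))
E
```

```text
[0.476  0.0888 0.211 ] [-1.65 -1.32  1.45] [-0.554 -0.086 -0.163]
[[-3.535e-01  9.352e-01 -1.940e-02]
 [ 9.354e-01  3.535e-01 -8.000e-04]
 [ 6.200e-03 -1.840e-02 -9.998e-01]]
```

Call:
servo_tool(
  rows=[
    [[-2.5,0,0],0,-1],
    [[-5,0,0],0,-1],
    [[-7.5,0,0],0,-1],
    [[-10,-0.2,-0.1],0,-1],
    [[-12,-0.2,-0.1],0,-1],
    [[-14,-0.2,-0.1],0,-1],
    [[-16,-0.2,-0.1],0,-1],
  ],
)

```text
t: 8.15
tcp_pos: [0.4815, 0.0736, 0.211]
tool_rot: [0.569, 0.823, -0.006, -0.008]
force: [-1.1, 3.0, 2.0]
finger_gap: 0.209
```

```bash
python3 look.py l2.png
```

```text
{'t': np.float64(8.15), 'tcp_pos': array([0.4815, 0.0736, 0.211 ]), 'tool_rot': array([ 0.5685,  0.8226, -0.0059, -0.0078]), 'force': array([-1.0789,  3.0299,  1.9647]), 'ft_torque': array([ 0.0633,  0.0108, -0.0017]), 'finger_gap': np.float64(0.2092)}
tcp board mm -217.29011699357991 -4.558794941703859
```

View pics/l2.png

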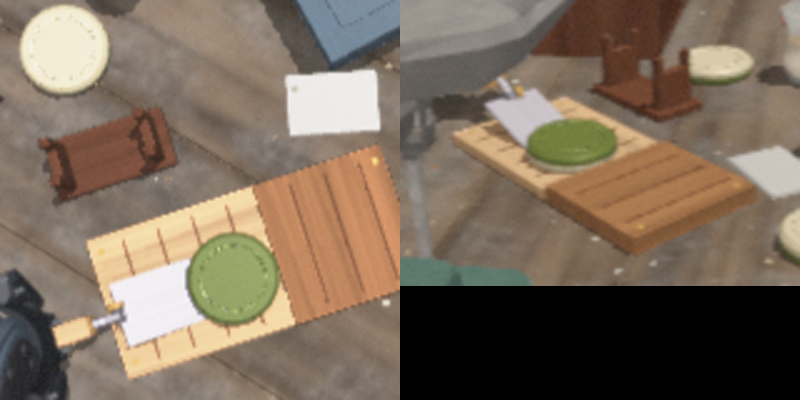

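The soap has slid forward to (233,278), up against the step, with the blade starting under its rear rim. Push force is about 3 N. Pushing in further.

Call:
servo_tool(
  rows=[
    [[-3,0,0],0,-1],
    [[-6,0,0],0,-1],
    [[-9,0,0],0,-1],
    [[-12,0,0],0,-1],
    [[-12,0,0],0,-1],
  ],
)

```text
t: 8.75
tcp_pos: [0.4863, 0.0617, 0.2109]
tool_rot: [0.569, 0.822, -0.006, -0.007]
force: [-1.1, -0.5, 1.6]
finger_gap: 0.212
```

```bash
python3 look.py l3.png; python3 -c "
from brd import *
print(bc(233,278,.03),bc(188,262,.012),bc(204,325,.012))"
```

```text
{'t': np.float64(8.75), 'tcp_pos': array([0.4863, 0.0617, 0.2109]), 'tool_rot': array([ 0.5689,  0.8224, -0.0058, -0.0072]), 'force': array([-1.0523, -0.4549,  1.6214]), 'ft_torque': array([-0.3376, -0.055 , -0.1159]), 'finger_gap': np.float64(0.212)}
tcp board mm -204.38547037386326 -4.084929210508986
[-44.4  -8.3] [-82.6  19.8] [-86.2 -42.3]
```

View pics/l3.png

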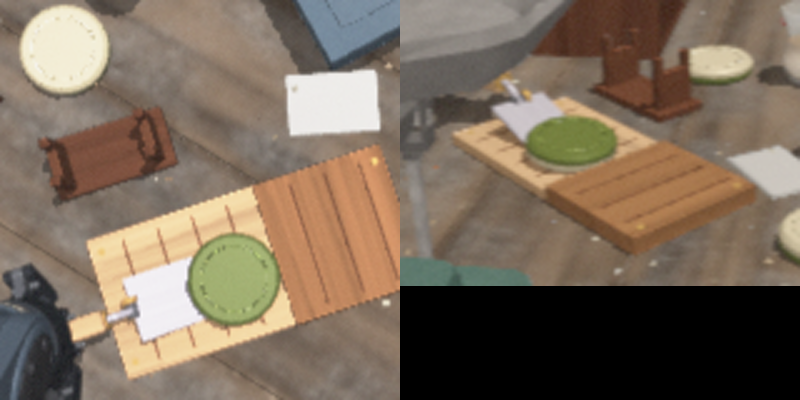

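The soap stays braced at (233,279) and looks lighter, so it is tilting as the blade goes under. Inserting the last 6 mm and starting the lifting arc.

Call:
servo_tool(
  rows=[
    [[-3,0,0],0,-1],
    [[-6,0,0],0,-1],
    [[-7,0,-5],0,-1],
    [[-8,0,-10],0,-1],
    [[-9,0,-15],0,-1],
    [[-10,0,-20],0,-1],
    [[-11.5,0,-24],0,-1],
    [[-13.5,0,-28],0,-1],
  ],
)

```text
t: 9.65
tcp_pos: [0.4915, 0.0491, 0.2392]
tool_rot: [0.569, 0.822, -0.006, -0.007]
force: [-0.3, 1.3, -1.7]
finger_gap: 0.211
```

```bash
python3 look.py l4.png
```

```text
{'t': np.float64(9.65), 'tcp_pos': array([0.4915, 0.0491, 0.2392]), 'tool_rot': array([ 0.5687,  0.8225, -0.0058, -0.0071]), 'force': array([-0.3339,  1.2672, -1.6575]), 'ft_torque': array([0.2046, 0.0613, 0.0873]), 'finger_gap': np.float64(0.211)}
tcp board mm -190.81357382460558 -3.392745683150504
```

View pics/l4.png

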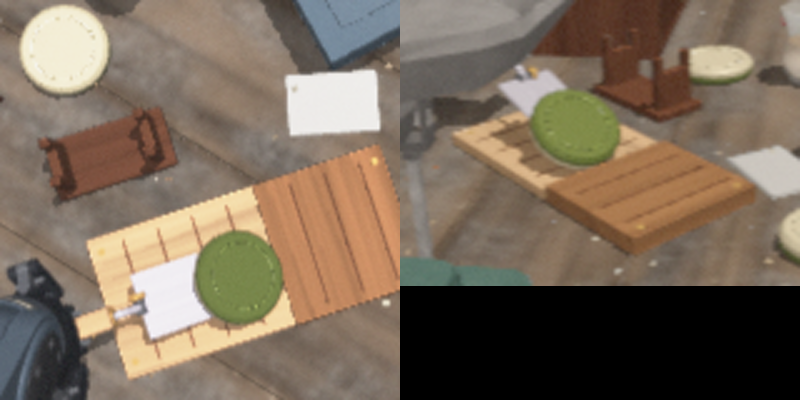

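The soap is tilted about 30°, square to the blade and held at the step. Continuing the arc.

Call:
servo_tool(
  rows=[
    [[-3,0,-4],0,-1],
    [[-6,0,-8],0,-1],
    [[-9,0,-12],0,-1],
    [[-13,0,-15.5],0,-1],
    [[-17,0,-18.5],0,-1],
    [[-21,0,-21],0,-1],
    [[-25,0,-23],0,-1],
  ],
)

```text
t: 10.45
tcp_pos: [0.5012, 0.0252, 0.2626]
tool_rot: [0.569, 0.822, -0.005, -0.006]
force: [-0.3, -0.1, -2.1]
finger_gap: 0.209
```

```bash
python3 look.py l5.png
```

```text
{'t': np.float64(10.45), 'tcp_pos': array([0.5012, 0.0252, 0.2626]), 'tool_rot': array([ 0.5689,  0.8224, -0.0054, -0.0062]), 'force': array([-0.2711, -0.1008, -2.0663]), 'ft_torque': array([ 0.0592,  0.0223, -0.0586]), 'finger_gap': np.float64(0.209)}
tcp board mm -165.00542786839983 -2.2780196404274395
```

View pics/l5.png

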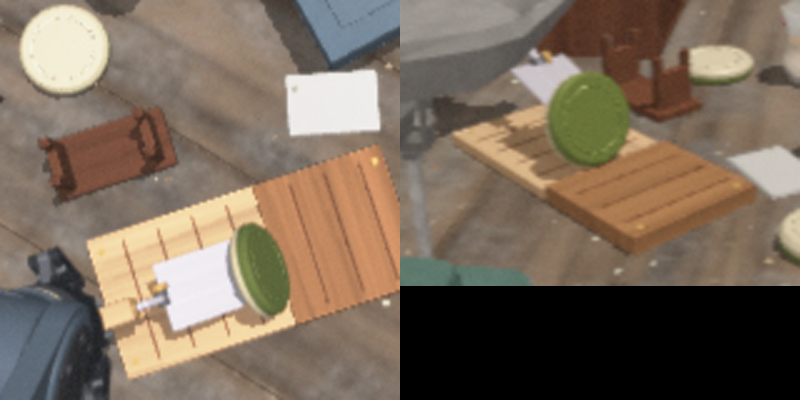

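The soap stands at about 60–65° on the step line, still square. Continuing gently over the top.

Call:
servo_tool(
  rows=[
    [[-4,0,-1.5],0,-1],
    [[-8,0,-3],0,-1],
    [[-12,0,-4],0,-1],
    [[-16,0,-5],0,-1],
    [[-20,0,-5.5],0,-1],
    [[-24,0,-6],0,-1],
    [[-28,0,-6],0,-1],
  ],
)

```text
t: 11.25
tcp_pos: [0.5116, -0.0016, 0.2686]
tool_rot: [0.569, 0.822, -0.005, -0.006]
force: [0.4, 0.4, -1.9]
finger_gap: 0.21
```

```bash
cat > chk.py <<'E'
from brd import *
s=sense(); c=snapshot("top"); P=pts(c); d=P[...,:2]-[.559,-.1294]
bx=d@np.array([.337,-.9415])*1000; by=d@np.array([.9415,.337])*1000; z=P[...,2]*1000; hsv=cv2.cvtColor(c["image"],40)
dk=(bx>-180)&(bx<140)&(abs(by)<80)
for n,m in(("green",dk&(hsv[...,0]>28)&(hsv[...,0]<60)&(hsv[...,1]>90)),("cream",dk&(hsv[...,0]>18)&(hsv[...,0]<38)&(hsv[...,1]<75)&(hsv[...,2]>140)&(z>22))):
    if m.sum()>5: print(n,m.sum(),"x",np.percentile(bx[m],[2,50,98]).round(),"y",np.percentile(by[m],[2,50,98]).round(),"z",np.percentile(z[m],[2,50,98]).round())
print(s["t"],np.round(s["tcp_pos"],4),np.round(s["force"],1))
E
python3 chk.py
```

```text
green 8 x [25. 31. 31.] y [-24.  -4.  24.] z [ 87.  98. 102.]
cream 293 x [ 4. 18. 28.] y [-47.  -7.  30.] z [ 63.  91. 104.]
11.25 [ 0.5116 -0.0016  0.2686] [ 0.4  0.4 -1.9]
```

Call:
servo_tool(
  rows=[
    [[0,0,0],0,-1],
    [[0,0,0],0,-1],
    [[0,0,0],0,-1],
  ],
)

```text
t: 11.6
tcp_pos: [0.5119, -0.0019, 0.2685]
tool_rot: [0.569, 0.822, -0.005, -0.005]
force: [0.0, 0.5, -1.3]
finger_gap: 0.208
```

```bash
python3 chk.py
```

```text
cream 1048 x [15. 53. 92.] y [-46.  -8.  30.] z [32. 36. 39.]
11.6 [ 0.5119 -0.0019  0.2685] [ 0.   0.5 -1.3]
```

The soap lies flat, cream side up, on the upper deck: centre at board (53, -8), top at z 36 mm. Taking the spatula back to the original grasp pose over the rest.

Call:
servo_tool(
  rows=[
    [[8,0,-10],0,-1],
    [[10,5,-25],0,-1],
    [[5,35,-30],0.4,-1],
    [[-6,70,-30],0.8,-1],
    [[-18,105,-30],1.2,-1],
    [[-28,135,-30],1.4,-1],
    [[-32,146,-30],1.4,-1],
    [[-32,146,-30],1.4,-1],
  ],
)

```text
t: 12.45
tcp_pos: [0.6615, 0.0203, 0.2968]
tool_rot: [0.579, 0.815, -0.005, -0.004]
force: [-0.7, 0.0, -1.0]
finger_gap: 0.21
```

Call:
servo_tool(
  rows=[
    [[0,0,0],0,-1],
  ],
)

```text
t: 12.55
tcp_pos: [0.6604, 0.0209, 0.2966]
tool_rot: [0.579, 0.816, -0.005, -0.006]
force: [-0.1, -0.4, -1.8]
finger_gap: 0.21
```

```bash
python3 - <<'E'
from h import *
s=sense();print(s["tcp_pos"],s["tool_rot"],delta(np.array([.6603,.0198])))
a,b=[2*np.degrees(np.arctan2(q[1],q[0])) for q in(s["tool_rot"],(.579,.815))]; print("turn about tool z",a-b)
c=snapshot("top"); cv2.imwrite("pics/r1.png",cv2.resize(c["image"][140:300,195:415],None,fx=3.6,fy=3.6,interpolation=2))
E
```

```text
[0.6603887  0.02093889 0.29658868] [ 0.5786572   0.81553405 -0.00534769 -0.00560885] [-1.04569238 -0.45983173  0.0039015 ]
turn about tool z 0.06746789043721435
```

View pics/r1.png

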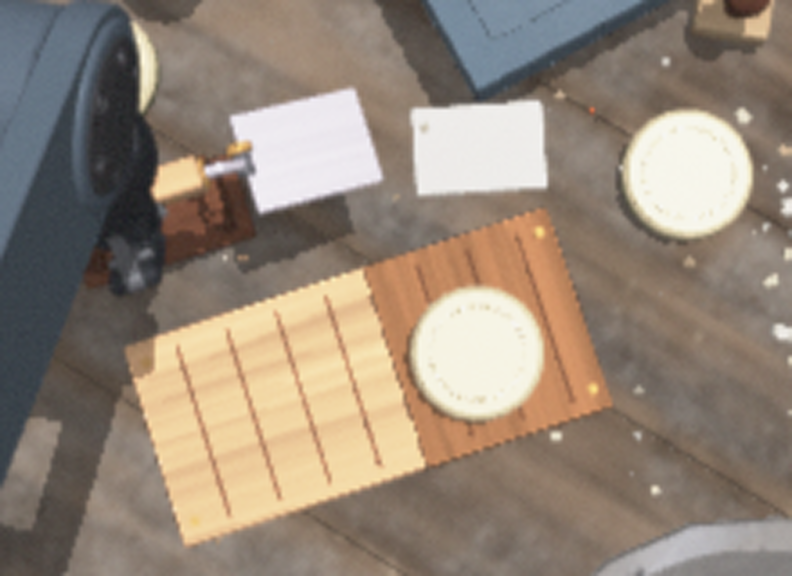

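The soap is on the upper deck, cream side up, at (477,353) in the crop. The blade is above the rest's front. Lowering.

Call:
servo_tool(
  rows=[
    [[-1,0,20],0,-1],
    [[-1,0.5,45],0,-1],
    [[-1,1,60],0,-1],
    [[-1,1,67],0,-1],
    [[-1,1,71],0,-1],
    [[-1,1,71],0,-1],
  ],
)

```text
t: 13.2
tcp_pos: [0.6605, 0.0202, 0.2257]
tool_rot: [0.579, 0.815, -0.005, -0.006]
force: [-0.6, 0.2, -1.6]
finger_gap: 0.208
```

Call:
servo_tool(
  rows=[
    [[0,0,2],0,-1],
    [[0,0,4],0,-1],
    [[0,0,4],0,-1],
  ],
)

```text
t: 13.5
tcp_pos: [0.6605, 0.0202, 0.222]
tool_rot: [0.579, 0.815, -0.005, -0.005]
force: [-1.5, -0.8, -1.7]
finger_gap: 0.212
```

Call:
servo_tool(
  rows=[
    [[0,0,1],0,-1],
    [[0,0,2],0,-1],
    [[0,0,2],0,-1],
  ],
)

```text
t: 13.8
tcp_pos: [0.6605, 0.0201, 0.22]
tool_rot: [0.579, 0.815, -0.005, -0.005]
force: [-0.5, -0.5, -1.2]
finger_gap: 0.211
```

Call:
servo_tool(
  rows=[
    [[0,0,0.7],0,-1],
    [[0,0,0.7],0,-1],
  ],
)

```text
t: 14.0
tcp_pos: [0.6605, 0.0201, 0.2198]
tool_rot: [0.579, 0.815, -0.005, -0.005]
force: [-0.1, -1.1, 1.4]
finger_gap: 0.21
```

Contact in the notch, at the same height as when it was picked up. Releasing and rising.

Call:
servo_tool(
  rows=[
    [[0,0,0],0,-0.3],
    [[0,0,0],0,0.2],
    [[0,0,0],0,1],
    [[0,0,0],0,1],
    [[0,0,0],0,1],
    [[0,0,0],0,1],
    [[0,0,0],0,1],
  ],
  force=20,
)

```text
t: 14.7
tcp_pos: [0.6605, 0.0202, 0.2198]
tool_rot: [0.579, 0.816, -0.005, -0.005]
force: [-0.6, 0.1, -0.1]
finger_gap: 0.999
```

Call:
servo_tool(
  rows=[
    [[0,0,-10],0,1],
    [[0,0,-30],0,1],
    [[0,0,-70],0,1],
    [[0,0,-120],0,1],
    [[0,-40,-150],0,1],
    [[0,-85,-170],0,1],
    [[0,-130,-180],0,1],
    [[0,-170,-180],0,1],
  ],
)

```text
t: 15.5
tcp_pos: [0.501, -0.0359, 0.4049]
tool_rot: [0.579, 0.816, -0.004, -0.003]
force: [0.2, -0.6, -0.2]
finger_gap: 1.003
```

Call:
servo_tool(
  rows=[
    [[30,-30,0],0,1],
    [[60,-40,0],0,1],
    [[60,-40,0],0,1],
    [[60,-40,0],0,1],
  ],
)

```text
t: 15.9
tcp_pos: [0.4434, 0.0078, 0.4063]
tool_rot: [0.578, 0.816, -0.004, -0.002]
force: [0.7, -0.5, -0.1]
finger_gap: 1.002
```

```bash
python3 chk.py; python3 - <<'E'
from h import *
c=snapshot("top"); np.savez("top0.npz",**c); cv2.imwrite("pics/fin.png",cv2.resize(c["image"][130:300,190:415],None,fx=3.5,fy=3.5,interpolation=2))
E
python3 m.py | grep -E "^(t1|t2|handle|blade) [0-9]"
```

```text
cream 1088 x [-136.   52.   92.] y [-49.  -9.  30.] z [ 32.  36. 429.]
15.9 [0.4434 0.0078 0.4063] [ 0.7 -0.5 -0.1]Traceback (most recent call last):
  File "m.py", line 14, in <module>
    blob(((hsv[...,0]>28)&(hsv[...,0]<60)&(hsv[...,1]>90)).astype(np.uint8),(255,230,310,280),"soap")
    ~~~~^^^^^^^^^^^^^^^^^^^^^^^^^^^^^^^^^^^^^^^^^^^^^^^^^^^^^^^^^^^^^^^^^^^^^^^^^^^^^^^^^^^^^^^^^^^^^
  File "m.py", line 9, in blob
    C=max(cv2.findContours(k,0,2)[0],key=cv2.contourArea)
ValueError: max() iterable argument is empty
```

View pics/fin.png

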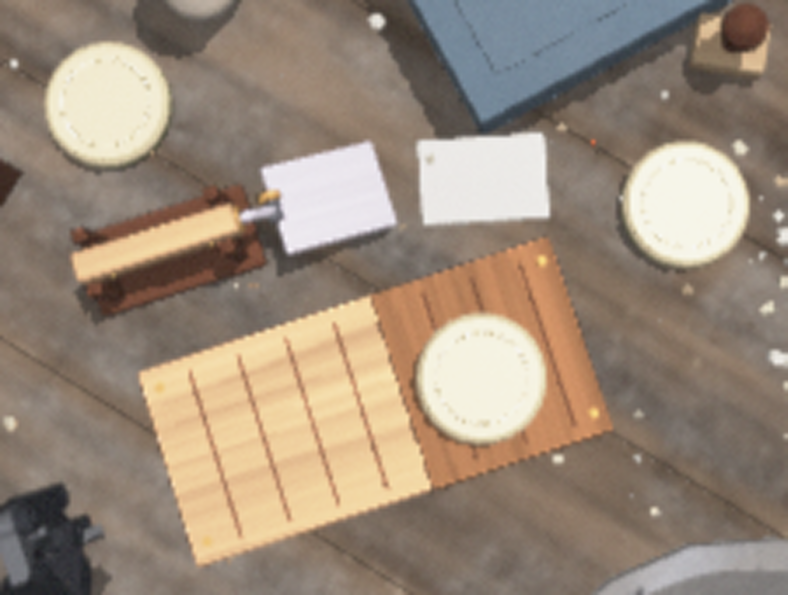

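The soap lies cream side up on the upper deck at (481,379). The spatula is seated in its rest, the turned soaps haven't visibly moved, and the robot is clear. Handing in.

```bash
python3 -c "
from station import sign_off; print(sign_off())"
```

```text
the job is handed in; nothing more can be done
None
```

The round soap is turned over and lies flat, cream side up, on the upper deck. The spatula is back in its rest, and I handed the job in at about 16 s of the 56 s allowed.

**How it went:**
- I felt for the board with a blade press of about 3 N.
- I pushed the soap against the step with about 3 N, worked the blade under it, and tipped it over in a slow arc. It dropped the last part onto the upper deck by itself.
- Forces stayed under about 4 N wherever I read them. They were only read at the end of each move, so a short peak in between would not have shown.

**Last checks:**
- **Soap:** its centre is about 52 mm past the step and 9 mm off the board's centre line. Its top is at 36 mm, which is the 18 mm deck plus the 18 mm soap.
- **Spatula:** it went down at the same height it was picked up from, and the last picture shows the handle in both notches.
- **Turned soaps:** by eye in the last picture, both are where they were at the start.
- **Failed check:** my script to re-measure the turned soaps and the spatula stopped with an error, because it looked first for green on the lower deck, where none is left. Those positions are therefore checked by picture only.

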